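# Open the slide-lid teaspoon box

### The job

Open the teaspoon box: lift the jar that blocks its lid away and stand it upright on the table, well clear of the box's front end, then press the thumb end of the lid down so that its front end rises over the steel stop lip, and slide it forward until it is clear of the grooves. Lay the lid flat, ridge up, on the chopping board without dropping it. Do not run the lid into a jar, let a jar fall or knock the other things about.

Things in the scene. Friction and masses are not known exactly. Their poses are not given: they have to be found in the camera images.
- spoon_box: pale wooden box with a darker sliding lid, fixed to the table; 200 (x) x 100 (y) x 58 mm high. Origin: centre of its underside on the table; x points to its FRONT end, the way the lid slides out; z up. Side walls 6 mm thick, 88 mm apart inside, top at z = 58 mm; the closed lid lies between them, its underside at z = 45 mm. Rear wall's inner face at x = -94 mm
- ledge_end (a point): in the box at x = -29 mm, z = 45 mm: rear end of the two 8 mm wide ledges along the side walls (x -29 to +94 mm) on which the lid lies. The lid rocks on these ends: behind them nothing is under it but a shelf at z = 33 mm, x -94 to -70 mm, that stops its rear end after 12 mm
- groove_end (a point): in the box at x = -33 mm, z = 53 mm: front end of the grooves. Two brown screwed-on cleats, x -100 to -33 mm, z 53 to 58 mm, overhang the lid's side edges (68 mm free between them), so the lid's rear cannot be lifted out before its rear edge is forward of this point. Left with its rear edge at box x = -33 to 0 mm, the lid rests safely, sloping up to the lip
- lid: loose flat wooden lid, 182 (x) x 84 (y) x 5 mm, about 0.14 kg. Origin: centre of its underside; x points to its front end, z up. It starts closed, centred on the box within 1 mm
- lid_ridge (a point): middle of the top of the dark ridge that stands across the lid, at lid x = -46 mm, 21 mm above the underside; 12 mm thick (lid x), 44 mm long (lid y), 16 mm high. Push its rear face to slide the lid; grip it across its thickness to carry the lid (centre of mass about 42 mm in front of it)
- lid_pad (a point): thumb pad, on the lid's top at lid x = -72 mm, 5 mm above the underside: the ribbed flat area between the ridge and the rear edge (lid x -91 to -52 mm). 1 to 3 N here rock the lid; pressing it 4 to 8 mm down raises the front end 11 to 22 mm
- lid_front (a point): middle of the lid's front edge, underside (lid x = +91 mm)
- lid_rear (a point): middle of the lid's rear edge, underside (lid x = -91 mm)
- box_mouth (a point): middle of the box's front face (box x = +100 mm, z = 55 mm), at the top of the steel stop lip (x 94 to 100 mm), which stands 10 mm above the closed lid's underside. Once past it the lid rests on the lip and slides over it
- chilli_jar: round glass jar with a black cap, 65 mm in diameter, 94 mm high, loose, upright. Origin: centre of its underside. It or the spice jar stands in front of the box's front end, its centre 45 to 70 mm from it, in the lid's way; the other stands behind the box (far side from the robot)
- spice_jar: slim round jar with a red cap, 45 mm in diameter, 106 mm high, loose, upright. Origin: centre of its underside. See the chilli jar
- board: pale plastic chopping board, 201 (x) x 269 (y) x 16 mm high, fixed. Origin: centre of its underside on the table
- garlic: garlic bulb, about 60 mm across and 59 mm high, loose on the board, at one half or near the middle. Origin: centre of its underside
- yoghurt_tub: white printed tub, 72 mm in diameter, 71 mm high, loose. Origin: centre of its underside
- takeaway_tub: translucent yellowish takeaway tub, 75 (x) x 102 (y) x 46 mm high, loose. Origin: centre of its underside
- onion: onion, 79 mm across, 85 mm high, loose. Origin: centre of its underside
- tape_roll: roll of tan tape lying flat, 98 mm in diameter, 25 mm high, loose. Origin: centre of its underside
Mind the look-alikes: they are no part of the job. What is shaped like the chilli_jar but blue is not meant.

How it is judged:
By the outcome, as a careful person would: the job done as asked, in the order asked, and still so for the second after the job is handed in, with the robot touching nothing.
It also fails if it takes over 70 s, if anything falls off the work surface, if the arm or the gripper's body presses on something with over 40 N, if the wrist force passes 120 N, or if a joint passes its speed limit or range.

### The arm

A 6-joint arm with a two-finger parallel gripper is mounted at the origin on a cart in front of the work surface, level with it; the furniture and walls round the work are solid. World frame = base frame: x ahead of the robot, y to its left, z up, the work surface at z = 0. Lengths are in m, angles in rad, forces in N, time in s.
With the tool pointing down it reaches from about 0.25 to 0.725 m from the base axis. Payload 4 kg.
Tool frame: the origin (TCP) lies midway between the tips of the shut fingers; the grasp point (between the pads) lies 19 mm behind it; z points along the fingers, y is the line along which they close (so a half turn about z gives the same grasp; the last joint's range is limited). The gripper opens to 85 mm and grips with 20 to 120 N. Pads are 22 mm wide; open, the fingers measure 114 mm over their backs; the gripper's body (76 mm by 85 mm) begins 54 mm behind the grasp point. The pads swing forward as they close: fully open they stand 13 mm farther back than shut.
Start: joints at [-1.2, 0.241, 0.005, 1.335, 0, 1.571], TCP at [0.181, -0.466, 0.231] pointing down, gripper open.
Joint ranges: [-2.72, 2.72], [-1.05, 1.87], [-1.09, 1.28], [-1.99, 2.15], [-1.42, 1.44], [-3.14, 3.14]. Speed limits (rad/s): [2.79, 2.79, 3.14, 3.14, 3.14, 3.14].

### API

Orientations are given as a unit quaternion [x, y, z, w].
In Python, from workcell import monitor, vision, job gives the robot as it stands.
- The arm moves only by the tool move_arm, never from a script. Its argument "moves" is a list that holds one entry, the list of rows, each a list of 5 numbers: the shift along the world's x, y, z in m, then the turn about the world's z in degrees, then the opening in per cent of the stroke, from 0 (shut) to 100 (fully open). In form: [[[x, y, z, turn, gripper], ...]]. A call has 1 to 5 rows; each row is the pose to reach, as a shift and turn from the pose commanded when the call began; what a row does not reach only later rows make up. A row lasts 1/8 s, in which the tool goes at most 62.5 mm and 10.7 degrees, less where a joint would pass 70% of its speed; a pose out of reach is approached as far as the arm can. A call with a gripper value outside its range is refused whole. The fingers move at their own pace and stop on an object; the grip force is fixed at half the most. Time passes only in rows, so rows that repeat a pose let the fingers close. It gives the time, the measured TCP pose, the force, the opening and the grip force at its end, in the units of the state.
- monitor.get_obs(): the state, without advancing time (a new reading comes with each control period).
- vision.camera(name): name is "scene" or "top" or "wrist"; returns a dict with "color" (480x640x3 uint8, red, green, blue), "camera_matrix" (3x3 intrinsics, pixels), "k1" (the pictures are not rectified: a ray, as slopes to the right and down, at radius r is drawn at 1 + k1 r^2 times it, then the intrinsics apply), "eye" and "attitude" of the camera in the world; the wrist camera has in their place "hand_eye" (4x4, takes a point from camera to tool coordinates, whose origin is the TCP and whose axes are the flange's). Camera axes: x right, y up, looking along -z (the intrinsics and any distortion apply to the point x, -y, -z); pixel columns grow to the right and rows downward; lengths in m; the calibration is good to about 2 mm. A picture is of the moment at which its call begins: read the wrist's pose just before it. There is no depth.
- job.job_done(): hands the job in; it is judged then, once.
The state is a dict: "clock": time; "joint_pos": joint angles; "joint_vel": joint speeds; "tau": joint torques, N m; "eef_pos": TCP position; "tool_rot": TCP orientation; "ft_force": force on the tool from outside, world axes, zero at the start; "ft_torque": the same for the moment, N m; "grip_width": finger opening in m; "grasp_force": force on a finger pad.
Only numpy, scipy, OpenCV 4.12 (cv2) and the standard library are available. Lean on these libraries where they do the work, as an engineer would, in place of code of your own. Each camera call takes 0.05 s, during which the arm holds its last target. There are 200 camera calls.

## Working session

There is one attempt and no reset: what is moved stays moved. The work goes in short steps, Python scripts to look and compute and a tool call to move; the robot and the scene stay as the last step left them, time stands still between calls to the robot, and variables do not carry over. Pictures are saved under pics/ and viewed, at most 10 in all, crops included, and the job is handed in when it is done.

Besides the shell and the picture viewer there is one more tool, called after "Call:" in YAML: its name, and indented under it one key for each argument. move_arm: Moves the arm, as the interface text tells. Its arguments: {"type":"object","properties":{"moves":{"type":"array","items":{"type":"array","items":{"type":"array","items":{"type":"number"}}}}},"required":["moves"]}

```bash
mkdir -p pics
cat > h.py <<'E'
import numpy as np, cv2
from scipy.spatial.transform import Rotation as R
from workcell import monitor, vision, job
def snap(name,fn=None):
    o=monitor.get_obs(); c=vision.camera(name)
    if fn: cv2.imwrite('pics/'+fn,c['color'][:,:,::-1])
    return pose(c,o)
def pose(c,o):
    K=np.array(c['camera_matrix']);k1=c['k1']
    if 'eye' in c:
        t=np.array(c['eye']);a=np.array(c['attitude']);Rm=R.from_quat(a).as_matrix() if a.size==4 else a.reshape(3,3)
    else:
        H=np.array(c['hand_eye']);Rt=R.from_quat(o['tool_rot']).as_matrix()
        Rm=Rt@H[:3,:3];t=Rt@H[:3,3]+np.array(o['eef_pos'])
    return dict(K=K,k1=k1,t=t,R=Rm,img=c['color'])
def ray(v,u):
    K=v['K'];d=cv2.undistortPoints(np.array([[u]],float),K,np.array([v['k1'],0,0,0.]))[0,0]
    return v['R']@np.array([d[0],-d[1],-1])
def at(v,u,z):
    d=ray(v,u);return v['t']+d*(z-v['t'][2])/d[2]
def proj(v,P):
    p=(np.atleast_2d(P)-v['t'])@v['R'];p=p*[1,-1,-1]
    return cv2.projectPoints(p,np.zeros(3),np.zeros(3),v['K'],np.array([v['k1'],0,0,0.]))[0][:,0]
E
python3 - <<'E'
from h import *
import pickle
for n in('top','scene'):
    v=snap(n,n+'0.png');pickle.dump(v,open(n+'0.pkl','wb'));print(n,v['t'],v['k1'],v['R'].round(2).tolist())
print(monitor.get_obs())
E
```

```text
top [0.40367345 0.0050749  1.43647666] -0.15011163781283504 [[0.01, 0.99, -0.12], [-1.0, 0.01, 0.01], [0.01, 0.12, 0.99]]
scene [-0.23090735  0.96346642  1.23823814] 0.01928997458594491 [[-0.77, 0.45, -0.46], [-0.64, -0.52, 0.56], [0.01, 0.73, 0.69]]
{'clock': 0.1, 'joint_pos': array([-1.19997634e+00,  2.41331311e-01,  3.85889428e-03,  1.33520601e+00,
        4.28225872e-05,  1.57084010e+00]), 'joint_vel': array([-0.00134214, -0.0012577 ,  0.00307097, -0.00037341,  0.00037172,
       -0.00099453]), 'tau': array([ 1.57373820e-04, -3.73137617e+01,  2.53010523e+01,  1.08413291e-02,
        3.71089118e-05, -9.06669726e-06]), 'eef_pos': array([ 0.18099614, -0.46548102,  0.23050512]), 'tool_rot': array([ 9.82864354e-01,  1.84327905e-01, -1.52458513e-04, -9.28866962e-04]), 'ft_force': array([ 0.11469657,  0.25613303, -0.09484719]), 'ft_torque': array([ 0.0181441 , -0.04180696,  0.05505747]), 'grasp_force': 0.0, 'grip_width': 0.0858575968640633}
```

View pics/top0.png

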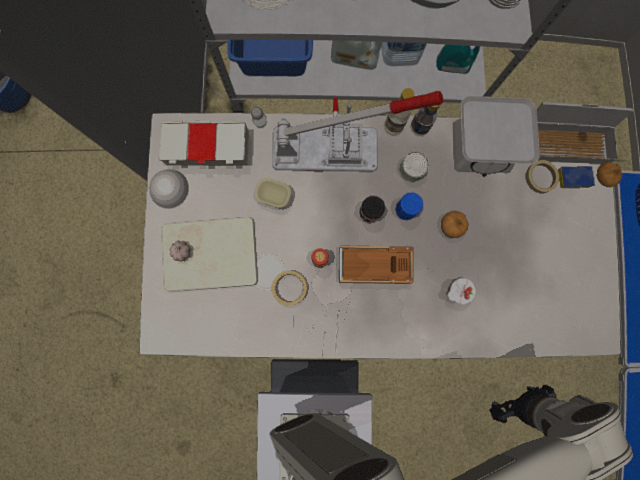

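View pics/scene0.png

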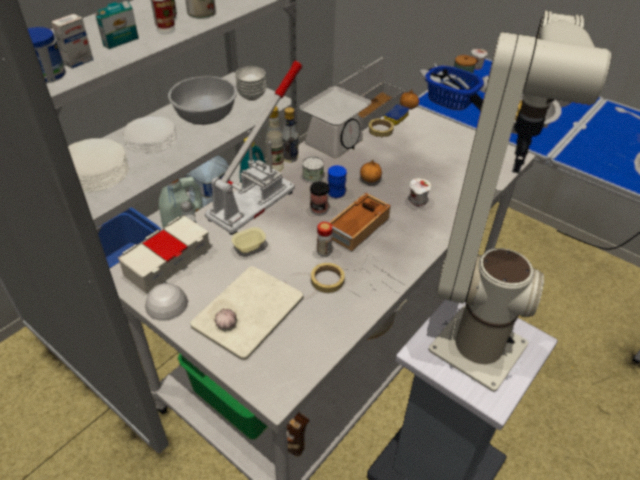

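The top view shows the box at (340–413, 246–283), with its ridge and pad at the right, so its front end faces left (+y). The spice jar (red cap, 320,257) stands in front of it and the chilli jar (373,209) on its far side, beside the blue look-alike (410,206). The board spans (163–256, 219–290), with the garlic at (180,251) and the tape roll at (289,287).

Run:
```python
from h import *
import pickle
v=pickle.load(open('top0.pkl','rb'))
for n,u,z in [('spicecap',(320,257),.106),('chillicap',(373,209),.094),('blue',(410,206),.094),('garlic',(180,251),.04),('tape',(289,288),.025),('yog',(461,291),.071),('onion',(455,224),.06),('take',(273,194),.046),('bTL',(162,222),.016),('bTR',(254,218),.016),('bBR',(256,286),.016),('bBL',(166,291),.016)]: print(n,at(v,u,z)[:2].round(3))
im=v['img']
# box+lid segment: orange-brown
hsv=cv2.cvtColor(im,cv2.COLOR_RGB2HSV)
m=cv2.inRange(hsv,(3,90,60),(20,255,255));m[:235]=0;m[295:]=0;m[:,:330]=0;m[:,430:]=0
ys,xs=np.nonzero(m);pts=np.c_[xs,ys].astype(np.float32)
bx=cv2.boxPoints(cv2.minAreaRect(pts))
w=np.array([at(v,p,.055) for p in bx]);print(bx.round(1).tolist(),w.round(3).tolist(),w.mean(0))
c=cv2.resize(im[180:310,240:440],None,fx=4,fy=4,interpolation=cv2.INTER_CUBIC);cv2.imwrite('pics/c1.png',c[:,:,::-1])
```

```text
spicecap [ 0.523 -0.012]
chillicap [ 0.655 -0.153]
blue [ 0.665 -0.253]
garlic [0.54  0.376]
tape [0.443 0.072]
yog [ 0.438 -0.396]
onion [ 0.623 -0.386]
take [0.702 0.12 ]
bTL [0.625 0.439]
bTR [0.639 0.175]
bBR [0.448 0.164]
bBL [0.429 0.418]
[[340.0, 246.0], [412.0, 246.0], [412.0, 282.0], [340.0, 282.0]] [[0.558, -0.067, 0.055], [0.561, -0.265, 0.055], [0.462, -0.264, 0.055], [0.46, -0.067, 0.055]] [ 0.51047123 -0.16573201  0.055     ]
```

View pics/c1.png

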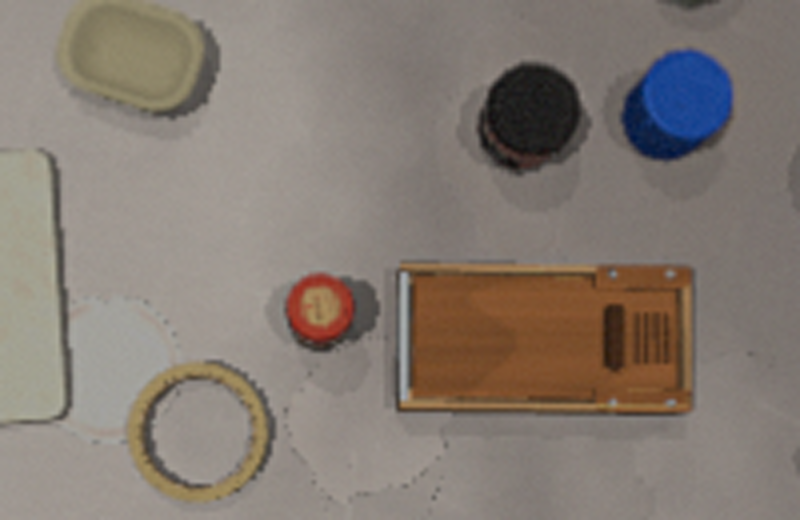

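Call:
move_arm:
  moves:
    - [[0.04,0.04,0.02,10,100],[0.08,0.08,0.04,20,100],[0.12,0.12,0.06,30,100],[0.16,0.16,0.08,40,100],[0.2,0.2,0.1,50,100]]

```text
clock: 0.72
eef_pos: [0.382, -0.2645, 0.3317]
tool_rot: [0.811, 0.585, -0.0, -0.0]
ft_force: [1.3, -1.4, 0.7]
grip_width: 0.0852
grasp_force: 0.0
```

Call:
move_arm:
  moves:
    - [[0.04,0.04,0,10,100],[0.08,0.08,0,19,100],[0.12,0.11,0,19,100],[0.12,0.13,0,19,100],[0.12,0.13,0,19,100]]

```text
clock: 1.35
eef_pos: [0.5007, -0.1349, 0.3308]
tool_rot: [0.705, 0.709, -0.001, -0.001]
ft_force: [0.4, 0.1, -0.0]
grip_width: 0.0857
grasp_force: 0.0
```

Run:
```python
from h import *
import pickle
o=monitor.get_obs();print(o['clock'],o['eef_pos'],o['tool_rot'])
v=snap('wrist','w1.png');pickle.dump(v,open('w1.pkl','wb'));print(v['t'],v['R'].round(2).tolist())
print(proj(v,[[.523,-.012,.106],[.51,-.166,.05]]))
```

```text
1.35 [ 0.50065672 -0.13487351  0.3308287 ] [ 7.04768082e-01  7.09437209e-01 -5.61209841e-04 -6.94664759e-04]
[ 0.49978477 -0.0660072   0.47393508] [[1.0, -0.01, 0.0], [0.01, 0.96, 0.27], [-0.0, -0.27, 0.96]]
[[343.23530078  62.16173284]
 [322.93881363 233.31717874]]
```

View pics/w1.png

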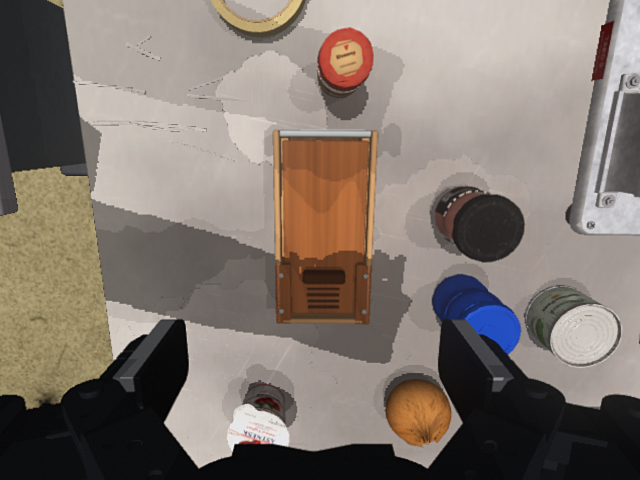

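The wrist picture shows the box top corners at (274,131), (378,131), (276,323) and (369,323), the ridge at about (323,274) and the red cap at (346,58).

Run:
```python
from h import *
import pickle
v=pickle.load(open('w1.pkl','rb'))
w=np.array([at(v,u,.058)[:2] for u in [(273.5,131),(378,131),(276,323),(369.5,323)]]);print(w.round(4),w.mean(0))
d=w[:2].mean(0)-w[2:].mean(0);print('yaw',np.degrees(np.arctan2(d[1],d[0])),np.hypot(*d))
print('ridge',at(v,(323,272),.066),'cap',at(v,(346,58),.106),'chilli',at(v,(488,229),.094),'tape',at(v,(258,0),.025))
im=v['img'];cv2.imwrite('pics/c2.png',cv2.resize(im[100:340,250:400],None,fx=2.5,fy=2.5)[:,:,::-1])
```

```text
[[ 0.4617 -0.0651]
 [ 0.5606 -0.0644]
 [ 0.4606 -0.2636]
 [ 0.5612 -0.2628]] [ 0.51099979 -0.16395861]
yaw 89.93972384810495 0.19844744069854542
ridge [ 0.51021591 -0.20270626  0.066     ] cap [ 0.52512341 -0.00895032  0.106     ] chilli [ 0.66041557 -0.15051806  0.094     ] tape [0.44647873 0.05265762 0.025     ]
```

Call:
move_arm:
  moves:
    - [[0.012,0.06,-0.02,0,100],[0.024,0.115,-0.06,0,100],[0.024,0.125,-0.11,0,100],[0.024,0.125,-0.16,0,100],[0.024,0.125,-0.16,0,100]]

```text
clock: 2.02
eef_pos: [0.521, -0.0121, 0.1679]
tool_rot: [0.706, 0.708, -0.003, -0.003]
ft_force: [-0.3, 0.5, 0.8]
grip_width: 0.0855
grasp_force: 0.0
```

Run:
```python
from h import *
o=monitor.get_obs();print(o['clock'],o['eef_pos'])
v=snap('wrist','w2.png')
im=v['img'];h=cv2.cvtColor(im,cv2.COLOR_RGB2HSV)
m=cv2.inRange(h,(0,140,80),(6,255,255))|cv2.inRange(h,(172,140,80),(180,255,255))
n,l,s,c=cv2.connectedComponentsWithStats(m);i=1+np.argsort(-s[1:,4])[:2];print(s[i])
for k in i:
    x,y,w,hh,_=s[k];print(at(v,(x+w/2,y+hh/2),.10))
print(proj(v,[.525,-.01,.106]))
```

```text
2.025 [ 0.52103978 -0.0121018   0.16785178]
[[ 282  216   84   89 3412]
 [ 320  249    6    7   27]]
[ 0.52548377 -0.00762215  0.1       ]
[ 0.52492008 -0.00327413  0.1       ]
[[323.18927049 268.37976679]]
```

View pics/w2.png

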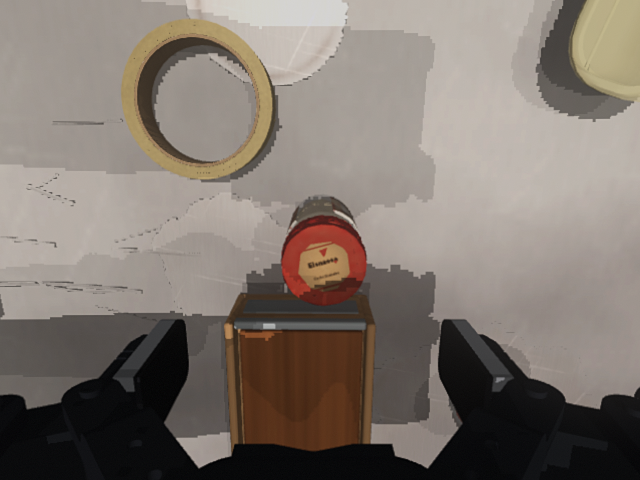

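The cap is centred at about (324,264), as expected: jar at (0.525,-0.009). Descending to grip it.

Call:
move_arm:
  moves:
    - [[0.0,0.001,-0.05,0,100],[0.0,0.001,-0.09,0,100],[0.0,0.001,-0.113,0,100],[0.0,0.001,-0.113,0,60],[0.0,0.001,-0.113,0,30]]

```text
clock: 2.7
eef_pos: [0.5276, -0.0107, 0.0612]
tool_rot: [0.706, 0.708, 0.002, 0.002]
ft_force: [0.7, -0.0, 1.1]
grip_width: 0.0517
grasp_force: 0.0
```

Call:
move_arm:
  moves:
    - [[0,0,0,0,20],[0,0,0,0,20],[0,0,0,0,20],[0,0,0,0,20],[0,0,0.01,0,20]]

```text
clock: 3.32
eef_pos: [0.5255, -0.0101, 0.0695]
tool_rot: [0.706, 0.709, 0.0, 0.0]
ft_force: [-0.0, -0.4, -0.1]
grip_width: 0.0434
grasp_force: 60.7
```

Call:
move_arm:
  moves:
    - [[0,0,0.03,0,20],[0,0,0.08,0,20],[-0.04,-0.02,0.1,0,20],[-0.08,-0.04,0.1,0,20],[-0.12,-0.065,0.1,0,20]]

```text
clock: 3.95
eef_pos: [0.4046, -0.0754, 0.1697]
tool_rot: [0.705, 0.709, 0.001, 0.001]
ft_force: [-0.6, 0.0, -1.3]
grip_width: 0.0431
grasp_force: 61.2
```

Call:
move_arm:
  moves:
    - [[-0.03,-0.015,0,0,20],[-0.045,-0.025,-0.02,0,20],[-0.045,-0.025,-0.06,0,20],[-0.045,-0.025,-0.09,0,20],[-0.045,-0.025,-0.1,0,20]]

```text
clock: 4.58
eef_pos: [0.3592, -0.0998, 0.0677]
tool_rot: [0.706, 0.709, -0.0, -0.001]
ft_force: [-0.6, 0.2, -0.9]
grip_width: 0.043
grasp_force: 61.2
```

Call:
move_arm:
  moves:
    - [[0,0,-0.004,0,20],[0,0,-0.008,0,20],[0,0,-0.009,0,20],[0,0,-0.009,0,20],[0,0,-0.009,0,20]]

```text
clock: 5.2
eef_pos: [0.3614, -0.1004, 0.0612]
tool_rot: [0.706, 0.709, 0.001, 0.001]
ft_force: [-3.0, 0.7, 9.9]
grip_width: 0.0427
grasp_force: 62.3
```

Call:
move_arm:
  moves:
    - [[0,0,0.002,0,20],[0,0,0.002,0,60],[0,0,0.002,0,90],[0,0,0.002,0,90],[0,0,0.002,0,90]]

```text
clock: 5.82
eef_pos: [0.3601, -0.1, 0.0612]
tool_rot: [0.706, 0.709, -0.0, -0.0]
ft_force: [-0.1, 0.7, 0.4]
grip_width: 0.0767
grasp_force: 0.0
```

Call:
move_arm:
  moves:
    - [[0,0,0.03,0,100],[0,0,0.08,0,100],[0,0,0.14,0,100],[0,0,0.19,0,100],[0,0,0.19,0,100]]

```text
clock: 6.45
eef_pos: [0.3628, -0.1007, 0.2552]
tool_rot: [0.706, 0.709, 0.002, 0.004]
ft_force: [0.1, 0.5, 0.2]
grip_width: 0.0852
grasp_force: 0.0
```

Run:
```python
from h import *
v=snap('top','t2.png');w=snap('scene')
a=cv2.resize(v['img'][190:330,130:470],(800,330));b=cv2.resize(w['img'][150:350,180:480],(405,270))
c=np.zeros((600,800,3),np.uint8);c[:330]=a;c[330:,:405]=b;cv2.imwrite('pics/c3.png',c[:,:,::-1])
```

```text
(no output)
```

View pics/c3.png

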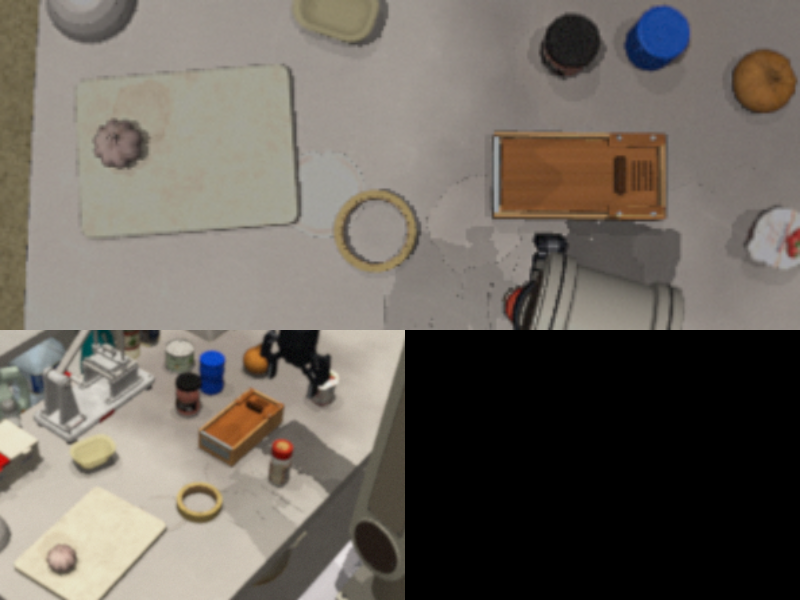

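The spice jar stands upright at (0.36,-0.10), and nothing else has moved. Next I close the fingers and go over the thumb pad.

Call:
move_arm:
  moves:
    - [[0.04,-0.038,0,0,0],[0.08,-0.075,0,0,0],[0.12,-0.112,-0.02,0,0],[0.151,-0.141,-0.08,0,0],[0.151,-0.141,-0.12,0,0]]

```text
clock: 7.18
eef_pos: [0.5113, -0.2421, 0.1268]
tool_rot: [0.706, 0.708, -0.001, -0.001]
ft_force: [0.3, 0.5, -1.2]
grip_width: -0.0002
grasp_force: 0.0
```

Call:
move_arm:
  moves:
    - [[0,0,-0.03,0,0],[0,0,-0.055,0,0],[0,0,-0.065,0,0],[0,0,-0.065,0,0],[0,0,-0.065,0,0]]

```text
clock: 7.8
eef_pos: [0.5118, -0.2413, 0.0671]
tool_rot: [0.706, 0.709, 0.0, 0.001]
ft_force: [-0.3, 1.1, 0.1]
grip_width: 0.0003
grasp_force: 0.0
```

Run:
```python
from h import *
o=monitor.get_obs();print(o['eef_pos'],o['ft_force'],o['tool_rot'])
v=snap('wrist')
cv2.imwrite('pics/w3.png',v['img'][:,:,::-1])
```

```text
[ 0.51176055 -0.24127739  0.06713897] [-0.32755792  1.12607176  0.07777031] [7.05568411e-01 7.08641421e-01 2.30105768e-04 7.07704439e-04]
```

View pics/w3.png

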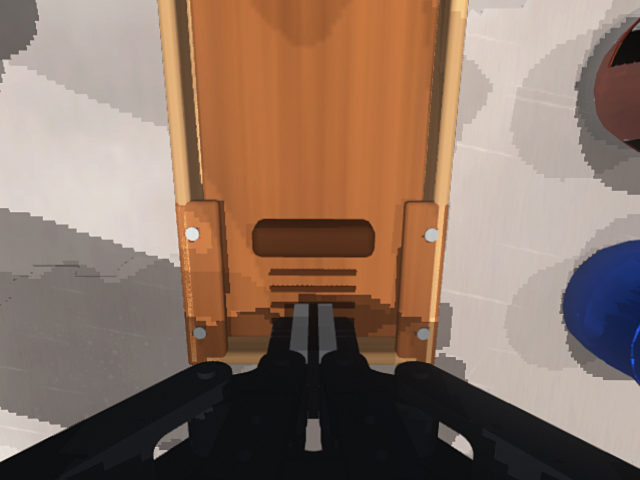

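The shut fingertips (about 315,305) sit centred between the cleats, above the ribbed pad and behind the ridge (313,238). Pressing down now.

Call:
move_arm:
  moves:
    - [[0,0,-0.006,0,0],[0,0,-0.011,0,0],[0,0,-0.014,0,0],[0,0,-0.014,0,0],[0,0,-0.014,0,0]]

```text
clock: 8.48
eef_pos: [0.5112, -0.241, 0.0523]
tool_rot: [0.706, 0.709, 0.0, 0.0]
ft_force: [-0.2, 0.2, 0.0]
grip_width: -0.0
grasp_force: 0.0
```

Call:
move_arm:
  moves:
    - [[0,0,-0.002,0,0],[0,0,-0.004,0,0],[0,0,-0.004,0,0],[0,0,-0.004,0,0]]

```text
clock: 8.98
eef_pos: [0.5114, -0.2412, 0.0485]
tool_rot: [0.706, 0.709, 0.0, 0.0]
ft_force: [0.5, -0.9, 1.9]
grip_width: -0.0
grasp_force: 0.5
```

Call:
move_arm:
  moves:
    - [[0,0,-0.001,0,0],[0,0,-0.002,0,0],[0,0,-0.003,0,0],[0,0,-0.003,0,0]]

```text
clock: 9.48
eef_pos: [0.5112, -0.241, 0.0452]
tool_rot: [0.706, 0.709, -0.0, -0.0]
ft_force: [0.5, -0.1, 1.1]
grip_width: 0.0004
grasp_force: 0.5
```

Run:
```python
from h import *
o=monitor.get_obs();print(o['eef_pos'],o['ft_force'])
v=snap('wrist');w=snap('scene')
c=np.hstack([cv2.resize(v['img'][0:400,140:490],(420,480)),cv2.resize(w['img'][190:250,325:395],(380,326)).copy() if 0 else cv2.copyMakeBorder(cv2.resize(w['img'][190:250,325:395],(380,326)),0,154,0,0,0)])
cv2.imwrite('pics/w4.png',c[:,:,::-1])
```

```text
[ 0.51116752 -0.24098346  0.04519321] [ 0.47600714 -0.06520704  1.09625872]
```

View pics/w4.png

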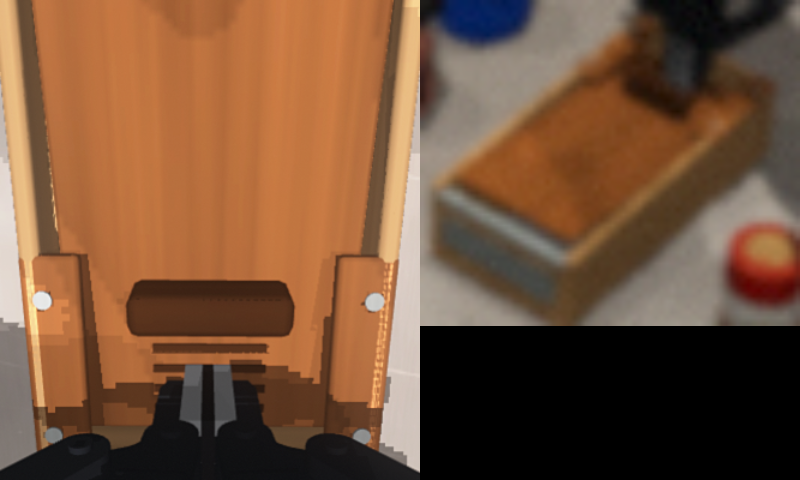

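Call:
move_arm:
  moves:
    - [[0,0,-0.001,0,0],[0,0.003,-0.001,0,0],[0,0.006,-0.001,0,0],[0,0.009,-0.0005,0,0],[0,0.012,0,0,0]]

```text
clock: 10.2
eef_pos: [0.5113, -0.229, 0.0455]
tool_rot: [0.706, 0.709, -0.0, 0.0]
ft_force: [0.5, -2.3, 1.3]
grip_width: 0.0005
grasp_force: 1.6
```

```bash
cat > lid.py <<'E'
from h import *
o=monitor.get_obs();print(o['clock'],o['eef_pos'],o['ft_force'])
v=snap('wrist');h=cv2.cvtColor(v['img'],cv2.COLOR_RGB2HSV)
# ridge: dark brown blob
m=cv2.inRange(h,(0,100,20),(20,255,110));m=cv2.morphologyEx(m,cv2.MORPH_OPEN,np.ones((9,9)))
n,l,s,c=cv2.connectedComponentsWithStats(m)
for k in 1+np.argsort(-s[1:,4])[:3]:
    x,y,w,hh,a=s[k];print(s[k],'rear-bottom',at(v,(x+w/2,y+hh),.050)[:2].round(4))
E
python3 lid.py
```

```text
10.2 [ 0.51127523 -0.22897805  0.04548998] [ 0.50153807 -2.25934463  1.33898509]
[ 247  266  200   96 9514] rear-bottom [ 0.5232 -0.2414]
[ 180  257   91  111 2815] rear-bottom [ 0.4784 -0.2441]
[ 161   61   31  189 2148] rear-bottom [ 0.464  -0.1989]
```

Call:
move_arm:
  moves:
    - [[0,0.003,0.0003,0,0],[0,0.006,0.0008,0,0],[0,0.008,0.0012,0,0],[0,0.008,0.0012,0,0]]

```text
clock: 10.75
eef_pos: [0.5115, -0.221, 0.0468]
tool_rot: [0.706, 0.709, 0.0, 0.0]
ft_force: [0.1, -2.4, 3.3]
grip_width: 0.0002
grasp_force: 2.0
```

Run:
```python
from h import *
o=monitor.get_obs();print(o['eef_pos'],o['ft_force'])
v=snap('wrist');w=snap('scene')
c=np.hstack([cv2.resize(v['img'][0:400,140:490],(420,480)),cv2.copyMakeBorder(cv2.resize(w['img'][190:250,325:395],(380,326)),0,154,0,0,0)])
cv2.imwrite('pics/w5.png',c[:,:,::-1])
```

```text
[ 0.51146798 -0.22099388  0.0468238 ] [ 0.07859211 -2.44899353  3.33851329]
```

View pics/w5.png

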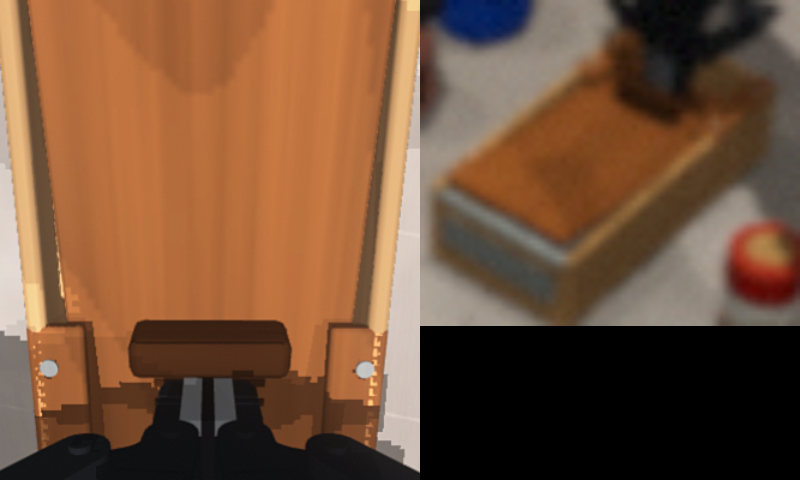

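The lid is tilted, with its front edge above the steel lip, and the fingers touch the ridge. I keep pushing while easing the press.

Call:
move_arm:
  moves:
    - [[0,0.003,0.0003,0,0],[0,0.006,0.0008,0,0],[0,0.009,0.0012,0,0],[0,0.012,0.0018,0,0],[0,0.012,0.0018,0,0]]

```text
clock: 11.48
eef_pos: [0.5116, -0.2089, 0.0489]
tool_rot: [0.705, 0.709, 0.0, 0.001]
ft_force: [-0.1, -4.3, 6.6]
grip_width: -0.0
grasp_force: 3.5
```

Call:
move_arm:
  moves:
    - [[0,0.002,0.001,0,0],[0,0.005,0.002,0,0],[0,0.008,0.003,0,0],[0,0.01,0.004,0,0],[0,0.01,0.004,0,0]]

```text
clock: 12.1
eef_pos: [0.5109, -0.1982, 0.052]
tool_rot: [0.705, 0.709, 0.0, -0.001]
ft_force: [0.1, 0.5, 0.9]
grip_width: 0.0001
grasp_force: 0.0
```

Run:
```python
from h import *
o=monitor.get_obs();print(o['eef_pos'],o['ft_force'])
v=snap('wrist');w=snap('scene')
c=np.hstack([cv2.resize(v['img'][0:400,140:490],(420,480)),cv2.copyMakeBorder(cv2.resize(w['img'][190:250,325:395],(380,326)),0,154,0,0,0)])
cv2.imwrite('pics/w6.png',c[:,:,::-1])
```

```text
[ 0.51087031 -0.19824252  0.05199736] [0.11529733 0.4872834  0.92216862]
```

View pics/w6.png

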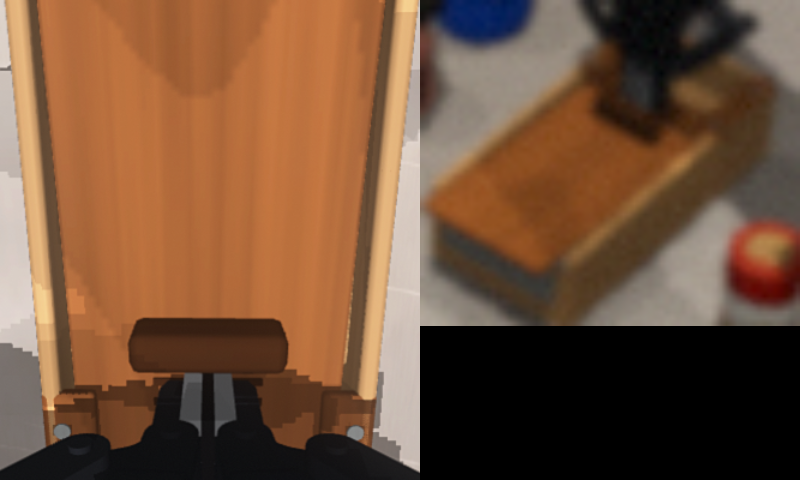

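The lid's front is past the lip and overhangs the mouth. I push it on with the tips just off its surface.

Call:
move_arm:
  moves:
    - [[0,0.004,0.002,0,0],[0,0.008,0.003,0,0],[0,0.013,0.003,0,0],[0,0.018,0.004,0,0],[0,0.023,0.004,0,0]]

```text
clock: 12.82
eef_pos: [0.5114, -0.1759, 0.0566]
tool_rot: [0.706, 0.709, -0.0, 0.0]
ft_force: [0.0, -2.3, 1.6]
grip_width: -0.0001
grasp_force: 1.1
```

Call:
move_arm:
  moves:
    - [[0,0.005,0.001,0,0],[0,0.01,0.001,0,0],[0,0.015,0.002,0,0],[0,0.02,0.002,0,0],[0,0.023,0.002,0,0]]

```text
clock: 13.45
eef_pos: [0.5112, -0.1528, 0.0584]
tool_rot: [0.706, 0.709, -0.0, 0.0]
ft_force: [-0.5, -2.5, 0.3]
grip_width: 0.0
grasp_force: 0.7
```

Call:
move_arm:
  moves:
    - [[0,0,0,0,0],[0,0,0,0,0],[0,-0.006,0.01,0,0],[0,-0.02,0.06,0,0],[0,-0.03,0.1,0,0]]

```text
clock: 14.08
eef_pos: [0.5114, -0.1839, 0.1605]
tool_rot: [0.706, 0.708, 0.0, 0.0]
ft_force: [-0.1, 0.2, -1.1]
grip_width: -0.0003
grasp_force: 0.0
```

Run:
```python
from h import *
o=monitor.get_obs();print(o['eef_pos'],o['ft_force'])
v=snap('wrist');w=snap('scene')
import pickle;pickle.dump(v,open('w7.pkl','wb'))
c=np.hstack([cv2.resize(v['img'],(600,450)),cv2.copyMakeBorder(cv2.resize(w['img'][190:250,325:395],(200,171)),0,279,0,0,0)])
cv2.imwrite('pics/w7.png',c[:,:,::-1])
```

```text
[ 0.51140015 -0.18392623  0.1604618 ] [-0.13785328  0.20798539 -1.12802673]
```

View pics/w7.png

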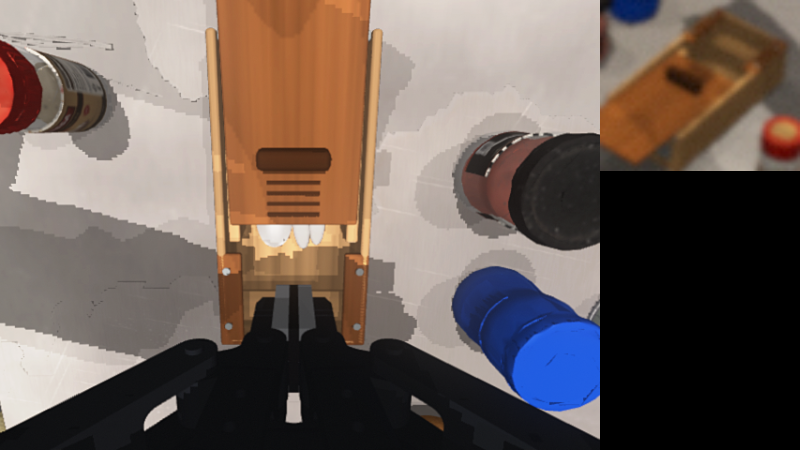

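The lid lies centred, out of the grooves: its rear edge is at row 239 of the full picture (columns 245–381) and the ridge at columns 273–352, rows 158–182. I'm over the picture limit by one, so from here I work from numbers only.

Run:
```python
from h import *
import pickle
v=pickle.load(open('w7.pkl','rb'))
k=640/600
l,r=at(v,(230*k,223*k),.050),at(v,(357*k,223*k),.050);print(l,r)
print('ridge ends bottom',at(v,(257*k,168*k),.058),at(v,(330*k,168*k),.058),'top mid',at(v,(293*k,150*k),.070))
# predicted ridge top for candidate s, rear on ledge z45
for s in(70,74,78):
    rear=-91+s;th=np.arctan2(10,97-rear);x=rear+45*np.cos(th)-21*np.sin(th);z=45+45*np.sin(th)+21*np.cos(th)
    print(s,x,z,-.164+x/1e3,proj(v,[.511,-.164+x/1e3,z/1e3]))
b=pickle.load(open('top0.pkl','rb'))
im=b['img'][200:310,145:270];h=cv2.cvtColor(im,cv2.COLOR_RGB2HSV).astype(int)
lab=cv2.cvtColor(im,cv2.COLOR_RGB2LAB).astype(int)
ref=lab[40:60,70:90].reshape(-1,3).mean(0);print(ref)
m=((abs(lab-ref)*[.6,2,2]).sum(2)<16).astype(np.uint8);m=cv2.morphologyEx(m,cv2.MORPH_OPEN,np.ones((5,5)))
n,L,s,c=cv2.connectedComponentsWithStats(m);kk=1+np.argmax(s[1:,4]);ys,xs=np.nonzero(L==kk)
P=np.array([at(b,(x+145,y+200),.016)[:2] for x,y in zip(xs,ys)]).astype(np.float32)
print('board',cv2.minAreaRect(P),s[kk])
```

```text
[ 0.46896779 -0.17803034  0.05      ] [ 0.55282506 -0.17771069  0.05      ]
ridge ends bottom [ 0.48827571 -0.1411338   0.058     ] [ 0.53318615 -0.14095807  0.058     ] top mid [ 0.51037798 -0.12947334  0.07      ]
70 22.065969109952118 69.72493285371368 -0.14193403089004789 [[313.57717244 183.1290274 ]]
74 25.992803875703263 69.85193785010165 -0.13800719612429674 [[313.60982108 175.93168559]]
78 29.913943624153784 69.98786590773511 -0.13408605637584622 [[313.64282269 168.66845723]]
[167.4675 125.8975 136.4675]
board ((0.5364972949028015, 0.30315786600112915), (0.1905493140220642, 0.2612815797328949), 5.118330001831055) [  17   18   94   72 5558]
```

Call:
move_arm:
  moves:
    - [[0,0.01,0,10,50],[0,0.02,0,20,50],[0,0.03,0,30,50],[0,0.04,0,40,50],[0,0.048,0,50,50]]

```text
clock: 14.8
eef_pos: [0.5109, -0.1348, 0.1582]
tool_rot: [0.337, 0.941, 0.0, -0.0]
ft_force: [-0.2, 0.1, 0.4]
grip_width: 0.0425
grasp_force: 0.0
```

Call:
move_arm:
  moves:
    - [[0,0,-0.01,10,50],[0,0,-0.03,20,50],[0,0,-0.05,30,50],[0,0,-0.06,40,50],[0,0,-0.06,40,50]]

```text
clock: 15.42
eef_pos: [0.5101, -0.1349, 0.0973]
tool_rot: [-0.001, 1.0, 0.0, -0.001]
ft_force: [0.7, 0.8, 0.2]
grip_width: 0.0428
grasp_force: 0.0
```

Call:
move_arm:
  moves:
    - [[0,0,0,0,50],[0,0,0,0,50]]

```text
clock: 15.68
eef_pos: [0.5117, -0.1352, 0.099]
tool_rot: [-0.001, 1.0, -0.0, 0.001]
ft_force: [-0.1, -0.7, -1.1]
grip_width: 0.0432
grasp_force: 0.0
```

Run:
```python
from h import *
o=monitor.get_obs();print(o['eef_pos'],o['tool_rot'],o['ft_force'],o['joint_pos'])
v=snap('wrist','w8.png');im=v['img'];h=cv2.cvtColor(im,cv2.COLOR_RGB2HSV)
print(proj(v,[[.511,-.135,.07],[.489,-.135,.07],[.533,-.135,.07]]))
m=cv2.inRange(h,(0,100,20),(20,255,115));m=cv2.morphologyEx(m,cv2.MORPH_OPEN,np.ones((7,7)))
n,l,s,c=cv2.connectedComponentsWithStats(m)
for k in 1+np.argsort(-s[1:,4])[:3]:
    print(s[k],c[k],at(v,c[k],.068))
```

```text
[ 0.51167267 -0.13520838  0.09899826] [-1.44469634e-03  9.99998732e-01 -1.65458933e-04  6.49773330e-04] [-0.08457039 -0.68407572 -1.05038784] [-2.58350806e-01  3.91028308e-01 -1.44549899e-01  1.03387718e+00
  1.40182412e-05 -2.61240191e-01]
[[313.76915681 296.75578958]
 [313.95983373 248.2142869 ]
 [313.59081112 342.3078106 ]]
[ 224  240  169   99 9505] [308.38506049 291.90373488] [ 0.50952085 -0.13737804  0.068     ]
[  36  211  169  144 7240] [ 95.74723757 302.41243094] [ 0.51471757 -0.23129111  0.068     ]
[  59  167  190   14 2106] [150.47245964 172.79154796] [ 0.45803992 -0.2015041   0.068     ]
```

Call:
move_arm:
  moves:
    - [[0,0,-0.015,0,50],[0,0,-0.03,0,50],[0,0,-0.038,0,50],[0,0,-0.04,0,50],[0,0,-0.04,0,50]]

```text
clock: 16.35
eef_pos: [0.5112, -0.135, 0.0581]
tool_rot: [-0.002, 1.0, 0.0, -0.0]
ft_force: [-0.7, 0.5, -1.5]
grip_width: 0.0425
grasp_force: 0.0
```

Call:
move_arm:
  moves:
    - [[0,0,0,0,30],[0,0,0,0,20],[0,0,0,0,10],[0,0,0,0,5],[0,0,0,0,5]]

```text
clock: 16.98
eef_pos: [0.5116, -0.1352, 0.0589]
tool_rot: [-0.002, 1.0, -0.0, 0.001]
ft_force: [-1.0, -0.5, 6.6]
grip_width: 0.0104
grasp_force: 59.1
```

Call:
move_arm:
  moves:
    - [[0,0,0.004,0,5],[0,0,0.01,0,5],[0,0,0.02,0,5],[0,0,0.035,0,5],[0,0,0.05,0,5]]

```text
clock: 17.6
eef_pos: [0.5114, -0.1351, 0.1095]
tool_rot: [-0.002, 1.0, -0.0, 0.0]
ft_force: [0.9, -0.6, -1.5]
grip_width: 0.0101
grasp_force: 58.0
```

Call:
move_arm:
  moves:
    - [[0,0,0.03,0,5],[0,0,0.06,0,5],[0,0,0.08,0,5],[0,0,0.08,0,5],[0,0,0.08,0,5]]

```text
clock: 18.23
eef_pos: [0.5108, -0.1349, 0.1879]
tool_rot: [-0.002, 1.0, 0.0, -0.0]
ft_force: [0.2, -0.4, -2.1]
grip_width: 0.0103
grasp_force: 58.1
```

Run:
```python
from h import *
o=monitor.get_obs();print(o['eef_pos'],o['ft_force'],o['ft_torque'],o['grip_width'],o['grasp_force'])
v=snap('wrist','w9.png');im=v['img'];h=cv2.cvtColor(im,cv2.COLOR_RGB2HSV)
e=o['eef_pos']
# lid wood edges in wrist picture, compared with a level lid hung from the ridge
for a in(-4,0,4):
    t=np.radians(a);ridge=np.array([e[0],e[1],e[2]+.009])
    P=[]
    for lx in(-91,91):
        for ly in(-42,42):
            dx,dz=(lx+46)/1e3,(5-21)/1e3
            P.append(ridge+[-ly/1e3,dx*np.cos(t)-dz*np.sin(t),dx*np.sin(t)+dz*np.cos(t)])
    print(a,proj(v,P).round(0).tolist())
m=cv2.inRange(h,(5,110,90),(18,255,255));m=cv2.morphologyEx(m,cv2.MORPH_OPEN,np.ones((7,7)))
n,l,s,c=cv2.connectedComponentsWithStats(m)
for k in 1+np.argsort(-s[1:,4])[:3]:
    q=cv2.approxPolyDP(cv2.convexHull(np.argwhere(l==k)[:,::-1].astype(np.int32)),8,True)[:,0];print(s[k],q.tolist())
```

```text
[ 0.51075194 -0.13489894  0.18786539] [ 0.15154923 -0.42349932 -2.07292949] [-0.04376805  0.01567634 -0.06772998] 0.010338925768470562 58.07375709526241
-4 [[199.0, 418.0], [183.0, 214.0], [628.0, 403.0], [674.0, 209.0]]
0 [[204.0, 413.0], [189.0, 212.0], [649.0, 417.0], [701.0, 214.0]]
4 [[208.0, 408.0], [194.0, 210.0], [671.0, 433.0], [729.0, 219.0]]
[  113   160   527   268 77264] [[639, 427], [561, 423], [130, 309], [113, 164], [249, 161], [639, 213]]
[   0  334   43   88 2886] [[5, 421], [0, 334], [26, 343], [42, 370], [37, 398]]
[ 201  305   37   68 1539] [[236, 368], [212, 372], [204, 361], [201, 313], [231, 305]]
```

Call:
move_arm:
  moves:
    - [[-0.002,0.03,0,-8,5],[-0.004,0.07,0,-16,5],[-0.006,0.11,0,-25,5],[-0.008,0.15,0,-34,5],[-0.01,0.19,0,-43,5]]

```text
clock: 18.9
eef_pos: [0.5001, 0.0561, 0.187]
tool_rot: [0.367, 0.93, -0.001, -0.001]
ft_force: [1.1, 0.4, -1.2]
grip_width: 0.0101
grasp_force: 58.1
```

Call:
move_arm:
  moves:
    - [[-0.002,0.04,0,-9,5],[-0.004,0.08,0,-18,5],[-0.006,0.12,0,-27,5],[-0.007,0.16,0,-35,5],[-0.007,0.195,0,-43,5]]

```text
clock: 19.52
eef_pos: [0.4931, 0.2511, 0.1868]
tool_rot: [0.682, 0.731, -0.001, -0.001]
ft_force: [-0.3, -0.4, -1.9]
grip_width: 0.0101
grasp_force: 58.1
```

Call:
move_arm:
  moves:
    - [[0,0,-0.02,0,5],[0,0,-0.04,0,5],[0,0,-0.06,0,5],[0,0,-0.06,0,5],[0,0,-0.06,0,5]]

```text
clock: 20.15
eef_pos: [0.4941, 0.2499, 0.1283]
tool_rot: [0.68, 0.733, -0.0, -0.0]
ft_force: [0.8, -0.0, -1.1]
grip_width: 0.0104
grasp_force: 58.2
```

Run:
```python
from h import *
from scipy.optimize import least_squares
o=monitor.get_obs();e=o['eef_pos'];print(e,o['tool_rot'],o['ft_force'],o['grip_width'])
v=snap('wrist','w10.png');s=snap('top','t10.png')
def lidmask(im):
    h=cv2.cvtColor(im,cv2.COLOR_RGB2HSV);m=cv2.inRange(h,(4,100,70),(19,255,255))
    return cv2.morphologyEx(m,cv2.MORPH_OPEN,np.ones((3,3)))
m=lidmask(v['img'])
cols=np.arange(380,638,20);up=[];lo=[]
for c in cols:
    r=np.nonzero(m[:,c])[0];up.append(r.min());lo.append(r.max()+1)
print(up,lo)
Rt=R.from_quat(o['tool_rot']).as_matrix()
yaw=np.arctan2(Rt[1,1],Rt[0,1]);print('tool y yaw',np.degrees(yaw))
f=np.array([np.cos(yaw),np.sin(yaw),0]);g=np.array([-f[1],f[0],0])
def model(p):
    t,dz,dy,psi=p;out=[]
    for sgn in(1,-1):
        P=[]
        for lx in np.linspace(-.02,.08,40):
            a,b=lx+.046,-.016
            X=a*np.cos(t)-b*np.sin(t);Z=a*np.sin(t)+b*np.cos(t);Y=sgn*.042+dy+psi*a
            P.append(e+f*X+g*Y+[0,0,Z+dz])
        q=proj(v,P);i=np.argsort(q[:,0]);out.append(np.interp(cols,q[i,0],q[i,1]))
    return np.array(out)
q=model([0,.012,0,0]);obs=np.array([up,lo]) if q[0].mean()<q[1].mean() else np.array([lo,up])
r=least_squares(lambda p:(model(p)-obs).ravel(),[0,.012,0,0],loss='soft_l1');print('tilt deg,dz,dy,psi',np.degrees(r.x[0]),r.x[1:],r.cost)
# top view: garlic clear?
mt=lidmask(s['img']);mt[:, 265:]=0;mt[:,:155]=0;mt[:210]=0;mt[300:]=0
ys,xs=np.nonzero(mt);print('top lid px',len(xs),xs.min(),xs.max(),ys.min(),ys.max())
rc=cv2.minAreaRect(np.array([at(s,(x,y),.105)[:2] for x,y in zip(xs,ys)],np.float32));print(rc)
```

```text
[0.49412523 0.24993781 0.12828849] [ 6.80464961e-01  7.32780560e-01 -2.59548578e-04 -1.43792625e-04] [ 0.84784586 -0.00382322 -1.07513395] 0.010422048906173879
[np.int64(211), np.int64(211), np.int64(212), np.int64(212), np.int64(212), np.int64(212), np.int64(212), np.int64(212), np.int64(213), np.int64(213), np.int64(213), np.int64(213), np.int64(213)] [np.int64(314), np.int64(372), np.int64(363), np.int64(361), np.int64(369), np.int64(379), np.int64(391), np.int64(402), np.int64(413), np.int64(424), np.int64(425), np.int64(426), np.int64(427)]
tool y yaw 4.240018063674078
tilt deg,dz,dy,psi 43.3322353818954 [-0.07488702 -0.01379914  0.10904096] 131.64031122004513
top lid px 1237 202 236 214 282
((0.5424708127975464, 0.2550612688064575), (0.18316663801670074, 0.08470611274242401), 4.456192493438721)
```

Call:
move_arm:
  moves:
    - [[-0.004,0,-0.03,0,5],[-0.004,0,-0.06,0,5],[-0.004,0,-0.08,0,5],[-0.004,0,-0.092,0,5],[-0.004,0,-0.092,0,5]]

```text
clock: 20.88
eef_pos: [0.49, 0.2499, 0.0361]
tool_rot: [0.68, 0.733, -0.0, -0.0]
ft_force: [-0.1, 0.0, -2.2]
grip_width: 0.0101
grasp_force: 58.2
```

Call:
move_arm:
  moves:
    - [[0,0,-0.002,0,5],[0,0,-0.004,0,5],[0,0,-0.006,0,5],[0,0,-0.007,0,5],[0,0,-0.007,0,5]]

```text
clock: 21.5
eef_pos: [0.4901, 0.2499, 0.0292]
tool_rot: [0.68, 0.733, -0.0, -0.0]
ft_force: [0.9, 0.2, -2.1]
grip_width: 0.0102
grasp_force: 58.2
```

Call:
move_arm:
  moves:
    - [[0,0,-0.001,0,5],[0,0,-0.002,0,5],[0,0,-0.002,0,5]]

```text
clock: 21.88
eef_pos: [0.4905, 0.2501, 0.0278]
tool_rot: [0.68, 0.733, 0.0, 0.0]
ft_force: [0.1, -0.4, 2.8]
grip_width: 0.01
grasp_force: 58.5
```

Call:
move_arm:
  moves:
    - [[0,0,-0.001,0,5],[0,0,-0.0015,0,5],[0,0,-0.0015,0,5]]

```text
clock: 22.25
eef_pos: [0.4908, 0.2502, 0.0265]
tool_rot: [0.68, 0.733, 0.001, 0.0]
ft_force: [-0.1, -1.8, 4.8]
grip_width: 0.0101
grasp_force: 59.8
```

Call:
move_arm:
  moves:
    - [[0,0,-0.001,0,5],[0,0,-0.001,0,5],[0,0,-0.001,0,5]]

```text
clock: 22.62
eef_pos: [0.4911, 0.2502, 0.0256]
tool_rot: [0.68, 0.733, 0.001, 0.001]
ft_force: [0.3, -0.7, 5.3]
grip_width: 0.0104
grasp_force: 60.4
```

Call:
move_arm:
  moves:
    - [[0,0,-0.001,0,5],[0,0,-0.001,0,5],[0,0,-0.001,0,5]]

```text
clock: 23.0
eef_pos: [0.4911, 0.2502, 0.0255]
tool_rot: [0.681, 0.733, 0.001, 0.001]
ft_force: [-1.7, -2.5, 11.4]
grip_width: 0.0102
grasp_force: 61.3
```

Run:
```python
from h import *
o=monitor.get_obs();print(o['eef_pos'],o['ft_force'],o['ft_torque'])
v=snap('wrist');h=cv2.cvtColor(v['img'],cv2.COLOR_RGB2HSV);m=cv2.inRange(h,(4,100,70),(19,255,255));m=cv2.morphologyEx(m,cv2.MORPH_OPEN,np.ones((3,3)))
print([(c,np.nonzero(m[:,c])[0].min(),np.nonzero(m[:,c])[0].max()) for c in(420,500,580,600,620,637)])
```

```text
[0.4911132 0.2501984 0.0255422] [-1.72070832 -2.51842919 11.42861606] [-0.46412273  0.67972429 -0.01433603]
[(420, np.int64(211), np.int64(362)), (500, np.int64(210), np.int64(390)), (580, np.int64(210), np.int64(414)), (600, np.int64(210), np.int64(415)), (620, np.int64(210), np.int64(415)), (637, np.int64(210), np.int64(415))]
```

The lid is flat on the board: contact is stiff at 11 N and its edges look level. Easing off and releasing.

Call:
move_arm:
  moves:
    - [[0,0,0.0015,0,5],[0,0,0.0015,0,15],[0,0,0.0015,0,30],[0,0,0.0015,0,45],[0,0,0.0015,0,45]]

```text
clock: 23.68
eef_pos: [0.4899, 0.2499, 0.0249]
tool_rot: [0.68, 0.733, -0.0, -0.0]
ft_force: [0.2, -0.0, 0.3]
grip_width: 0.0386
grasp_force: 0.0
```

Call:
move_arm:
  moves:
    - [[0,0,0.02,0,45],[0,0,0.06,0,45],[0,0,0.11,0,45],[0,0,0.16,0,45],[-0.05,-0.03,0.18,0,45]]

```text
clock: 24.3
eef_pos: [0.4444, 0.2222, 0.2087]
tool_rot: [0.68, 0.733, 0.004, 0.002]
ft_force: [-0.4, 0.2, 0.2]
grip_width: 0.0386
grasp_force: 0.0
```

Call:
move_arm:
  moves:
    - [[-0.05,-0.04,0,0,45],[-0.1,-0.08,0,0,45],[-0.12,-0.12,0,0,45],[-0.12,-0.12,0,0,45],[-0.12,-0.12,0,0,45]]

```text
clock: 24.92
eef_pos: [0.3209, 0.1002, 0.2057]
tool_rot: [0.681, 0.733, 0.001, 0.0]
ft_force: [-0.5, 0.5, -0.9]
grip_width: 0.0386
grasp_force: 0.0
```

Run:
```python
from h import *
import pickle
s=snap('top','t11.png');b=pickle.load(open('top0.pkl','rb'))
h=cv2.cvtColor(s['img'],cv2.COLOR_RGB2HSV);m=cv2.inRange(h,(4,100,70),(19,255,255));m=cv2.morphologyEx(m,cv2.MORPH_OPEN,np.ones((3,3)))
m[:,265:]=0;m[:,:155]=0;m[:210]=0;m[300:]=0
ys,xs=np.nonzero(m);print(len(xs),cv2.minAreaRect(np.array([at(s,(x,y),.021)[:2] for x,y in zip(xs,ys)],np.float32)))
d=cv2.absdiff(s['img'],b['img']).max(2);d=cv2.morphologyEx((d>40).astype(np.uint8),cv2.MORPH_OPEN,np.ones((4,4)))
n,l,st,c=cv2.connectedComponentsWithStats(d)
print(st[1:].tolist())
```

```text
1814 ((0.5351933836936951, 0.25054335594177246), (0.18040230870246887, 0.08309747278690338), 4.312712669372559)
[[211, 222, 33, 67, 1932], [312, 250, 24, 19, 345], [344, 255, 57, 23, 934], [402, 259, 7, 13, 91], [295, 296, 72, 63, 3071], [221, 311, 68, 49, 830], [507, 345, 29, 13, 260], [224, 359, 4, 4, 16], [230, 358, 13, 39, 174], [236, 358, 35, 17, 434], [240, 359, 52, 121, 2324], [225, 364, 13, 37, 159], [463, 386, 150, 94, 4312], [282, 396, 16, 20, 220], [299, 396, 42, 19, 640], [304, 416, 31, 13, 261], [336, 416, 5, 4, 20], [271, 419, 48, 61, 1839], [336, 424, 60, 56, 1881], [600, 424, 4, 4, 16], [504, 426, 120, 54, 2930], [625, 444, 9, 21, 144]]
```

```bash
python3 -c "
from workcell import job
print(job.job_done())"
```

```text
the job is handed in; nothing more can be done
None
```

The job is handed in: the box is open, the lid lies flat on the board ridge up, and the spice jar stands upright clear of the box's front end; I viewed 11 pictures, one over the limit of 10.

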